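# Set the thumbwheel code on the sample lockbox

## Robot

A 6-joint arm with a two-finger parallel gripper is mounted at the origin on a cart in front of the work surface, level with it; the furniture and walls round the work are solid. World frame = base frame: x ahead of the robot, y to its left, z up, the work surface at z = 0. Lengths are in m, angles in rad, forces in N, time in s.
With the tool pointing down it reaches from about 0.3 to 0.75 m from the base axis. Payload 8.5 kg.
Tool frame: the origin (TCP) lies at the very end of the fingers, on their centre line; the grasp point (between the pads) lies 19 mm behind it; z points along the fingers, y is the line along which they close (so a half turn about z gives the same grasp; the last joint's range is limited). The gripper opens to 85 mm and grips with 20 to 120 N. Pads are 22 mm wide; open, the fingers measure 114 mm over their backs; the gripper's body (76 mm by 85 mm) begins 54 mm behind the grasp point. The pads swing forward as they close: fully open they stand 13 mm farther back than shut.
Start: joints at [-1.522, 0.381, 1.297, -0, 1.464, -0.215], TCP at [0.143, -0.531, 0.231] pointing down, gripper open.
Joint ranges: [-3.11, 3.11], [-0.89, 2.33], [0.22, 2.48], [-1.42, 4.56], [0.17, 2.85], [-2.88, 2.88]. Speed limits (rad/s): [2.39, 2.39, 3.14, 3.14, 3.14, 3.14].

## Interface

Orientations are given as a unit quaternion [w, x, y, z].
In Python, from cell import monitor, vision, workorder gives the robot as it stands.
- The arm moves only by the shell command python3 -m pendant 'ROWS' [FORCE]. ROWS is JSON, a list of rows, each a list of 3 entries, a list of its own where there are three numbers: the shift along the tool's x, y, z normalised to -1 to 1, where 1 is 3 cm, then the turn, a rotation vector about the tool's x, y, z normalised to -1 to 1, where 1 is 30 degrees, then the opening, from 0 (shut) to 1 (fully open). A call has 1 to 12 rows; each row shifts and turns the commanded pose from where the row before left it, along the tool's axes as they then stand; what a row does not reach is not made up. A row lasts 1/10 s, in which the tool goes at most 50 mm and 8.59 degrees, less where a joint would pass 70% of its speed; a pose out of reach is approached as far as the arm can. A call with a number of a shift or a turn outside -1 to 1 is refused whole. A call with a gripper value outside its range is refused whole. The fingers move at their own pace and stop on an object; FORCE is the grip in N (left out, the last holds). Time passes only in rows, so rows that do not move let the fingers close. It gives the time, the measured TCP pose, the force, the opening and the grip force at its end, in the units of the state.
- monitor.sense(): the state, without advancing time (a new reading comes with each control period).
- vision.snapshot(name): name is "scene" or "top"; returns a dict with "pixels" (400x640x3 uint8, blue, green, red), "fx", "fy", "cx", "cy" (pixels), "dist" ([k1, k2, p1, p2, k3] as OpenCV has them; the pictures are not rectified), "R" (3x3) and "t" (3): a world point X has camera coordinates R X + t. Camera axes: x right, y down, z forward; pixel columns grow to the right and rows downward; lengths in m; the calibration is good to about 2 mm. A picture is of the moment at which its call begins. There is no depth.
- workorder.job_done(): hands the job in; it is judged then, once.
The state is a dict: "time_s": time; "qpos": joint angles; "dq": joint speeds; "tau": joint torques, N m; "tool_pos": TCP position; "ee_rot": TCP orientation; "wrist_force": force on the tool from outside, world axes, zero at the start; "torque": the same for the moment, N m; "grip_width": finger opening in m; "gripper_force": force on a finger pad.
Only numpy, scipy, OpenCV 4.12 (cv2) and the standard library are available. Lean on these libraries where they do the work, as an engineer would, in place of code of your own. Each camera call takes 0.05 s, during which the arm holds its last target. There are 200 camera calls.

## Task

Set the code lock of the grey sample lockbox to 5 - 3 - 2, read from left to right from the robot's side: roll the left thumbwheel away from you until its face with five dots looks straight up, and roll the right thumbwheel towards you until its face with two dots looks straight up. The middle wheel already shows its three dots: do not turn it.

Things in the scene. Friction and masses are not known exactly. Their poses are not given: they have to be found in the camera images.
- lockbox: Grey steel box fixed to the bench, 150 (x) x 230 (y) x 65 mm high. Origin: centre of its underside, on the bench; x points away from the robot, y left, z up. Three equal cogged thumbwheels stand half out of its lid on one level axle along y at x = 0, z = 55 mm; centres: left y = +60, middle 0, right -60 mm. Each is 28 mm wide, 96 mm across its fins; top at most 103 mm above the bench.
- wheel_left (a joint): Left wheel's angle (rad), growing as its top rolls away from the robot (box +x); stops -0.15, 5.39. Number n looks straight up at (n-1) x 1.047: 5 at 4.189; starts 0.6 to 1.2 below it. Six flat faces 22 mm from the axle bear 1 to 6 white dots. Between them, at the corners, stand six radial fins 6 mm thick, 48 mm long from the axle: two lean 30 degrees either side of the number set.
- wheel_middle (a joint): Middle wheel's angle, counted likewise: 3 at 2.094, where it starts. All wheels: a fingertip let down to 29 mm above the axle (84 mm above the bench) clears the hub (corners 25 mm from the axle) and can push a fin along the box's x; friction 0.06 N m, and a wheel stays where it is left.
- wheel_right (a joint): Right wheel's angle (rad), same wheel and counting as the left one: 2 at 1.047; starts 0.6 to 1.2 above it, so its top must roll towards the robot (box -x).

How it is judged:
At the end, for the whole second after the job is handed in: The left wheel shows 5 and the right wheel 2, each within 15 degrees (0.26 rad) of straight up and at rest; the middle wheel still shows 3 (within 0.2 rad) (value of joint wheel_left between 3.929 and 4.449 rad and value of joint wheel_middle between 1.894 and 2.294 rad and value of joint wheel_right between 0.787 and 1.307 rad and velocity of joint wheel_left between -0.1 and 0.1 rad/s and velocity of joint wheel_right between -0.1 and 0.1 rad/s); the robot touches nothing.
It fails at once if the middle wheel is turned off its 3 (by more than 0.2 rad) (value of joint wheel_middle below 1.894 rad or value of joint wheel_middle above 2.294 rad).
It also fails if it takes over 35 s, if anything falls off the work surface, if the arm or the gripper's body presses on something with over 40 N, if the wrist force passes 120 N, or if a joint passes its speed limit or range.

## Working session

There is one attempt and no reset: what is moved stays moved. The work goes in short steps, Python scripts to look and compute and a shell command to move; the robot and the scene stay as the last step left them, time stands still between calls to the robot, and variables do not carry over. Pictures are saved under pics/ and viewed, at most 10 in all, crops included, and the job is handed in when it is done.

```bash
mkdir -p pics
python3 - <<'E'
from cell import monitor, vision
import cv2
for n in("scene","top"):
    s=vision.snapshot(n); cv2.imwrite(f"pics/{n}0.png",s["pixels"]); print(n,s["fx"],s["R"],s["t"],s["dist"])
s=monitor.sense(); print(s["time_s"],s["tool_pos"],s["ee_rot"])
E
```

```text
scene 516.3869232006108 [[-0.72257414 -0.6912325   0.00917853]
 [-0.43121591  0.44031096 -0.78751451]
 [ 0.54031421 -0.57299555 -0.61622776]] [0.4447148  0.29862863 0.59039698] [-0.02240262  0.          0.          0.          0.        ]
top 391.4009531272966 [[ 0.0060063  -0.9999764   0.00333438]
 [-0.99116001 -0.00639522 -0.13251767]
 [ 0.13253587 -0.00250896 -0.99117503]] [0.02549928 0.57301764 0.82477252] [-0.00511621  0.          0.          0.          0.        ]
0.1 [ 0.1434025  -0.53067992  0.23075428] [-6.95460256e-04  9.91314143e-01  1.31513431e-01  5.73654819e-05]
```

View pics/scene0.png

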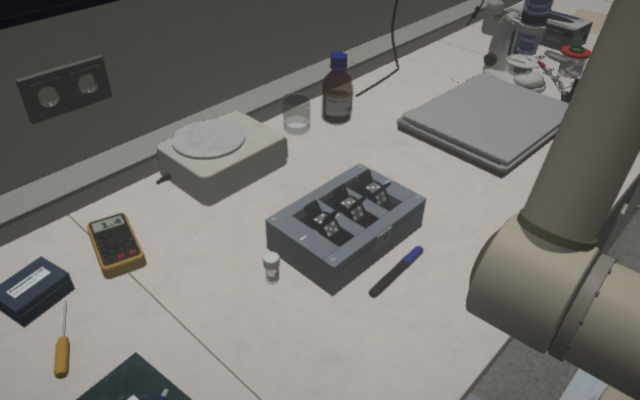

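View pics/top0.png

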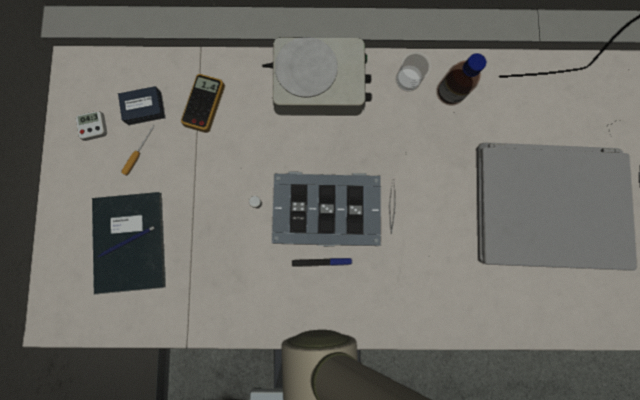

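The top view shows the box at about cols 272–381, rows 173–246, with wheels near cols 299, 327 and 355. I'll enlarge both views.

Run:
```python
import cv2
a=cv2.imread("pics/top0.png")[165:255,262:392]; cv2.imwrite("pics/topc.png",cv2.resize(a,None,fx=6,fy=6,interpolation=2))
b=cv2.imread("pics/scene0.png")[155:295,255:435]; cv2.imwrite("pics/scenec.png",cv2.resize(b,None,fx=4.25,fy=4.25,interpolation=2))
```

```text
(no output)
```

View pics/topc.png

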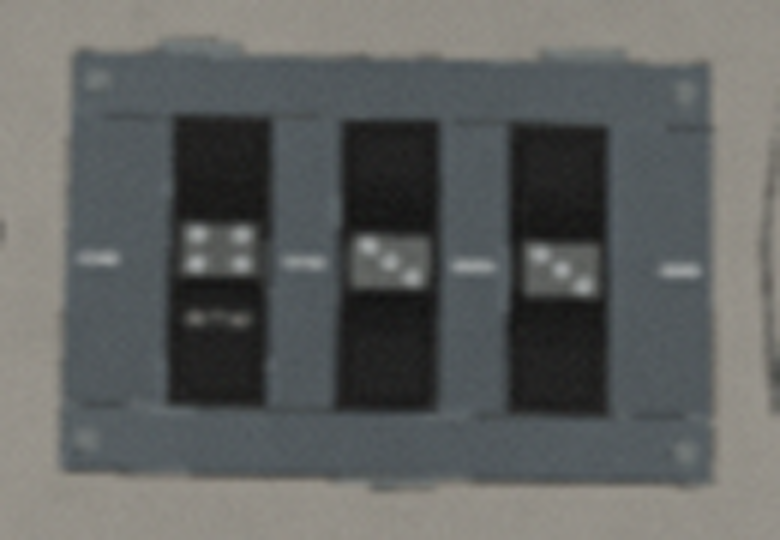

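View pics/scenec.png

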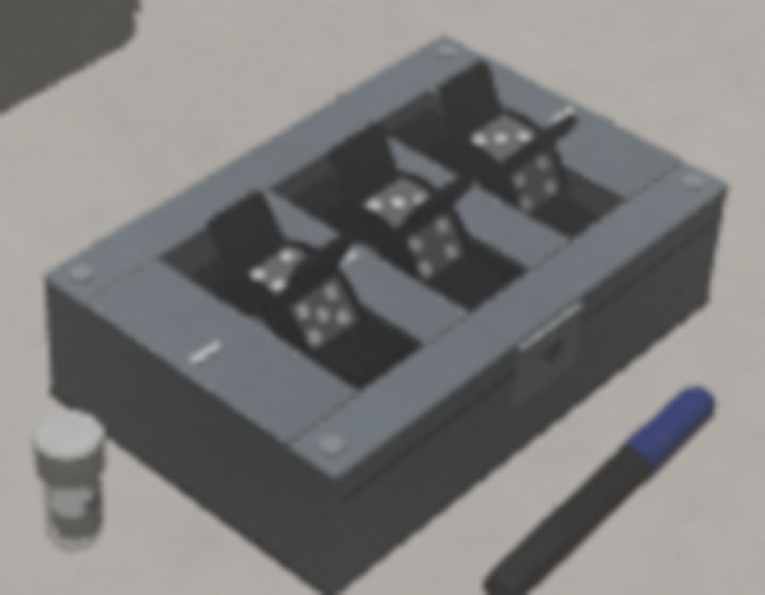

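Left shows 4 near the top with 5 on the near face, and middle and right show 3. I'll fit the box pose and wheel angles from the lid corners and face centres I read.

```bash
cat > h.py <<'E'
import numpy as np, cv2
from scipy.optimize import least_squares
from cell import monitor, vision
def cam(n):
    s=vision.snapshot(n); return s
def proj(s,X):
    K=np.array([[s["fx"],0,s["cx"]],[0,s["fy"],s["cy"]],[0,0,1.]])
    return cv2.projectPoints(np.array(X,float).reshape(-1,1,3),cv2.Rodrigues(np.array(s["R"]))[0],np.array(s["t"],float),K,np.array(s["dist"],float))[0][:,0]
def world(p,L):
    x,y,a=p; L=np.array(L,float); c,s=np.cos(a),np.sin(a)
    return np.c_[x+c*L[:,0]-s*L[:,1],y+s*L[:,0]+c*L[:,1],L[:,2]]
def face(y,n,th):  # direction of face n centre
    b=th-(n-1)*np.pi/3
    return [.022*np.sin(b),y,.055+.022*np.cos(b)]
def fin(p,y,n,th,sd,r=.048): # fin tip sd=+1 far side of face n
    b=th-(n-1)*np.pi/3+sd*np.pi/6
    return world(p,[[r*np.sin(b),y,.055+r*np.cos(b)]])[0]
E
python3 - <<'E'
from h import *
T=cam("top");S=cam("scene")
t=lambda q:np.array(q)/6+[262,165]-0.42
s=lambda q:np.array(q)/4.25+[255,155]-0.38
C=[[.075,.115,.065],[.075,-.115,.065],[-.075,-.115,.065],[-.075,.115,.065]]
tc=t([(75,52),(709,63),(712,483),(62,470)]); sc=s([(47,278),(445,37),(727,187),(332,478)])
tf=t([(219,250),(390,262),(562,270)])
sf=s([(275,270),(324,313),(399,203),(437,247),(501,138),(536,184)])
def f(v):
    p=v[:3]; e=[proj(T,world(p,C))-tc, proj(S,world(p,C))-sc]
    y=[.06,0,-.06]; n=[4,3,3]
    e.append(proj(T,world(p,[face(y[i],n[i],v[3+i]) for i in range(3)]))-tf)
    e.append(proj(S,world(p,[face(y[i],n[i]+k,v[3+i]) for i in range(3) for k in(0,1)]))-sf)
    return np.concatenate(e).ravel()
r=least_squares(f,[.45,0,0,3.2,2.1,1.9],loss="soft_l1")
print(r.x.round(4)); print(f(r.x).reshape(-1,2).round(1).tolist())
m=monitor.sense()
from scipy.spatial.transform import Rotation as Rn
q=m["ee_rot"]; M=Rn.from_quat([q[1],q[2],q[3],q[0]]).as_matrix(); print(M.round(3),m["time_s"],m["tool_pos"])
for y in(.06,-.06): print(world(r.x[:3],[[0,y,.084]]))
E
```

```text
[ 0.5408 -0.0042 -0.0159  3.35    2.115   2.0524]
[[-0.3, -0.4], [0.9, 0.1], [0.6, 0.4], [-0.6, 0.1], [-1.0, -0.4], [-0.3, -0.3], [1.1, -0.2], [1.2, 0.5], [0.3, -0.9], [0.4, -0.3], [0.3, -0.3], [1.4, 0.5], [-0.5, -0.0], [-0.3, 0.5], [-0.6, 0.5], [-0.1, 0.7], [-0.3, 0.2]]
[[ 0.965  0.261 -0.   ]
 [ 0.261 -0.965  0.001]
 [ 0.    -0.001 -1.   ]] 0.2 [ 0.14340398 -0.53079945  0.23095927]
[[0.54171885 0.05582118 0.084     ]]
[[ 0.53980507 -0.06416356  0.084     ]]
```

```bash
python3 -m pendant '[[[0,0,0],[0,0,0.27],0],[[0,0,0],[0,0,0.27],0],[[0.9,-1,0],[0,0,0],0],[[0.9,-1,0],[0,0,0],0],[[0.9,-1,0],[0,0,0],0],[[0.9,-1,0],[0,0,0],0],[[0.9,-1,0],[0,0,0],0],[[0.9,-1,0],[0,0,0],0],[[0.9,-1,0],[0,0,0],0],[[0.9,-1,0],[0,0,0],0],[[0.9,-1,0],[0,0,0],0],[[0,0,0],[0,0,0],0]]' 60
cat >> h.py <<'E'
from scipy.spatial.transform import Rotation as Rn
P=[.5408,-.0042,-.0159]
def where(): # TCP in box frame, yaw of tool x relative to box, tilt
    m=monitor.sense(); q=m["ee_rot"]; M=Rn.from_quat([q[1],q[2],q[3],q[0]]).as_matrix()
    d=np.array(m["tool_pos"][:2])-P[:2]; c,s=np.cos(P[2]),np.sin(P[2])
    print("box xyz mm",(1000*np.array([c*d[0]+s*d[1],-s*d[0]+c*d[1],m["tool_pos"][2]])).round(1),"yaw",round(np.arctan2(M[1,0],M[0,0])-P[2],4),"z",M[:,2].round(3),"t",m["time_s"],"F",np.round(m["wrist_force"],1),m["grip_width"])
E
python3 -c "from h import *; where()"
```

```text
time_s: 1.4
tool_pos: [0.3935, -0.2625, 0.2313]
ee_rot: [-0.0, 1.0, -0.007, 0.0]
wrist_force: [0.2, -1.1, -0.6]
grip_width: -0.0001
gripper_force: 0.0
box xyz mm [-143.2 -260.6  231.3] yaw 0.0018 z [ 0.001  0.001 -1.   ] t 1.4 F [ 0.2 -1.1 -0.6] -7.472975320365757e-05
```

```bash
python3 -m pendant '[[[0.89,-0.955,0],[0,0,0],0],[[0.89,-0.955,0],[0,0,0],0],[[0.89,-0.955,0],[0,0,0],0],[[0.89,-0.955,0],[0,0,0],0],[[0.89,-0.955,0],[0,0,0],0],[[0.89,-0.955,0],[0,0,0],0],[[0.89,-0.955,0],[0,0,0],0],[[0,0,0.8],[0,0,0],0],[[0,0,0.8],[0,0,0],0],[[0,0,0.8],[0,0,0],0],[[0,0,0.8],[0,0,0],0],[[0,0,0],[0,0,0],0]]'
python3 - <<'E'
from h import *
where()
a=cam("scene")["pixels"][120:295,235:455]; cv2.imwrite("pics/s2.png",cv2.resize(a,None,fx=3.5,fy=3.4,interpolation=2))
E
```

```text
time_s: 2.6
tool_pos: [0.5806, -0.0689, 0.1323]
ee_rot: [-0.001, 1.0, -0.01, -0.003]
wrist_force: [-0.4, -0.4, 0.3]
grip_width: 0.0
gripper_force: 0.0
box xyz mm [ 40.8 -64.  132.3] yaw -0.0036 z [-0.006  0.002 -1.   ] t 2.6 F [-0.4 -0.4  0.3] 4.815159441620353e-05
```

View pics/s2.png

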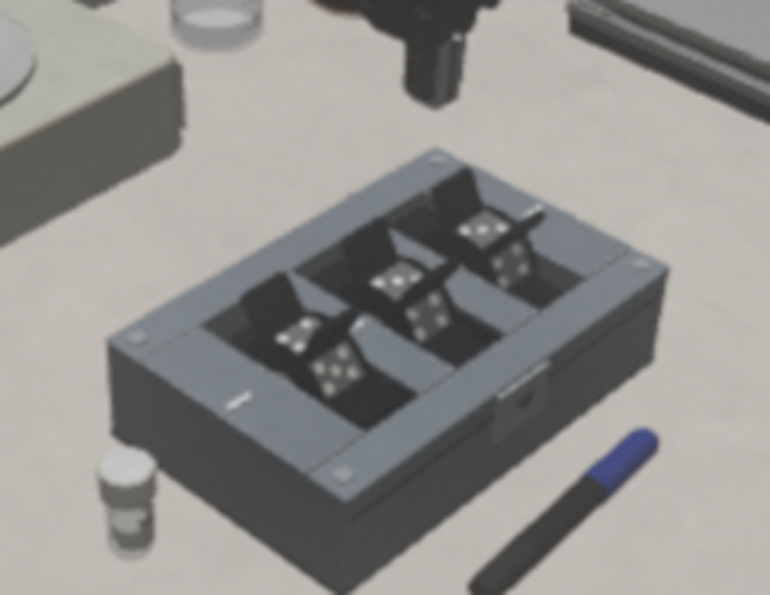

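The tip, at about (433,100) in the crop, hangs over the far side of the right wheel as intended. Next I correct it and lower it behind the fin.

```bash
python3 -m pendant '[[[0.13,-0.13,0],[0,0,0],0],[[0,0,0.4],[0,0,0],0],[[0,0,0.4],[0,0,0],0],[[0,0,0.4],[0,0,0],0],[[0,0,0.38],[0,0,0],0],[[0,0,0],[0,0,0],0],[[0,0,0],[0,0,0],0]]'
python3 -c "from h import *; where()"
```

```text
time_s: 3.35
tool_pos: [0.5861, -0.0649, 0.0877]
ee_rot: [-0.0, 1.0, -0.009, -0.0]
wrist_force: [0.5, -0.2, 0.3]
grip_width: 0.0002
gripper_force: 0.0
box xyz mm [ 46.3 -59.9  87.7] yaw -0.0031 z [-0.  0. -1.] t 3.35 F [ 0.5 -0.2  0.3] 0.00020201081794629468
```

```bash
python3 -m pendant '[[[0,0,0.1],[0,0,0],0],[[-0.16,0,0],[0,0,0],0],[[-0.16,0,0],[0,0,0],0],[[-0.16,0,0],[0,0,0],0],[[-0.16,0,0],[0,0,0],0],[[-0.16,0,0],[0,0,0],0],[[-0.16,0,0],[0,0,0],0],[[-0.16,0,0],[0,0,0],0],[[-0.16,0,0],[0,0,0],0],[[-0.16,0,0],[0,0,0],0],[[0,0,0],[0,0,0],0],[[0,0,0],[0,0,0],0]]'
python3 -c "from h import *; where()"
```

```text
time_s: 4.55
tool_pos: [0.5425, -0.0639, 0.0848]
ee_rot: [-0.0, 1.0, -0.01, -0.001]
wrist_force: [0.5, -0.4, 0.0]
grip_width: 0.0003
gripper_force: 0.0
box xyz mm [  2.7 -59.7  84.8] yaw -0.0031 z [-0.001  0.    -1.   ] t 4.55 F [ 0.5 -0.4  0. ] 0.0002951435233820422
```

```bash
python3 -m pendant '[[[-0.08,0,0],[0,0,0],0],[[-0.08,0,0],[0,0,0],0],[[0,0,0],[0,0,0],0],[[0.05,0,0],[0,0,0],0],[[0,0,0],[0,0,0],0],[[0,0,-0.5],[0,0,0],0],[[0,0,-0.5],[0,0,0],0],[[0,0,-0.6],[0,0,0],0],[[0,0,-0.6],[0,0,0],0],[[-0.7,-0.9,0],[0,0,0],0],[[-0.9,-0.9,0],[0,0,0],0],[[0,0,0],[0,0,0],0]]'
python3 - <<'E'
from h import *
where()
a=cam("scene")["pixels"][120:295,235:455]; cv2.imwrite("pics/s3.png",cv2.resize(a,None,fx=3.5,fy=3.4,interpolation=2))
E
```

```text
time_s: 5.75
tool_pos: [0.4897, -0.0064, 0.151]
ee_rot: [-0.001, 1.0, -0.008, -0.001]
wrist_force: [0.1, -0.2, -0.1]
grip_width: -0.0
gripper_force: 0.0
box xyz mm [-51.1  -3.  151. ] yaw -0.0007 z [-0.003  0.001 -1.   ] t 5.75 F [ 0.1 -0.2 -0.1] -3.4527903462048165e-05
```

View pics/s3.png

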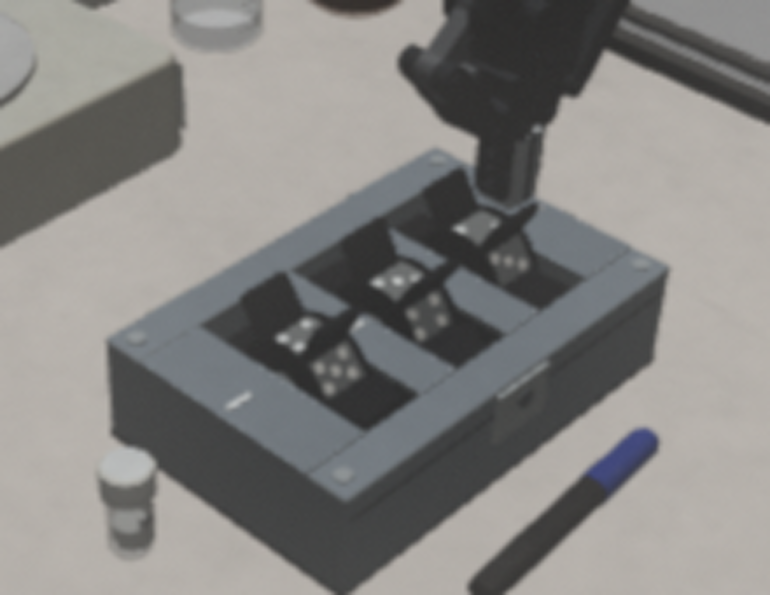

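The right wheel now shows 2 on top, with 3 on the near face at (512,262). Now the left wheel.

```bash
python3 -m pendant '[[[0.24,-0.7,0],[0,0,0],0],[[0.14,-0.7,0],[0,0,0],0],[[0,-0.7,0],[0,0,0],0],[[0,0,0.5],[0,0,0],0],[[0,0,0.5],[0,0,0],0],[[0,0,0],[0,0,0],0],[[0,0,0],[0,0,0],0]]'
python3 -c "from h import *; where()"
```

```text
time_s: 6.5
tool_pos: [0.5058, 0.0533, 0.1211]
ee_rot: [0.0, 1.0, -0.01, -0.0]
wrist_force: [0.8, 0.1, 0.4]
grip_width: -0.0
gripper_force: 0.0
box xyz mm [-35.9  56.9 121.1] yaw -0.0036 z [-0. -0. -1.] t 6.5 F [0.8 0.1 0.4] -4.397693258812286e-05
```

```bash
python3 -m pendant '[[[0,-0.1,0.3],[0,0,0],0],[[0,0,0.31],[0,0,0],0],[[0,0,0.31],[0,0,0],0],[[0,0,0.31],[0,0,0],0],[[0,0,0],[0,0,0],0],[[0,0,0],[0,0,0],0]]'
python3 -c "from h import *; where()"
python3 -m pendant '[[[0.15,0,0],[0,0,0],0],[[0.15,0,0],[0,0,0],0],[[0.15,0,0],[0,0,0],0],[[0.15,0,0],[0,0,0],0],[[0.15,0,0],[0,0,0],0],[[0.15,0,0],[0,0,0],0],[[0.15,0,0],[0,0,0],0],[[0.15,0,0],[0,0,0],0],[[0,0,0],[0,0,0],0],[[0,0,0],[0,0,0],0]]'
python3 -c "from h import *; where()"
```

```text
time_s: 7.1
tool_pos: [0.5053, 0.0567, 0.0839]
ee_rot: [-0.0, 1.0, -0.009, -0.0]
wrist_force: [0.3, -0.6, 0.5]
grip_width: 0.0003
gripper_force: 0.0
box xyz mm [-36.4  60.3  83.9] yaw -0.0031 z [-0.  0. -1.] t 7.1 F [ 0.3 -0.6  0.5] 0.0002625238400439585
time_s: 8.1
tool_pos: [0.5417, 0.056, 0.0841]
ee_rot: [0.0, 1.0, -0.009, 0.0]
wrist_force: [0.4, 0.1, 0.4]
grip_width: 0.0003
gripper_force: 0.0
box xyz mm [-0.1 60.2 84.1] yaw -0.0031 z [ 0.001 -0.    -1.   ] t 8.1 F [0.4 0.1 0.4] 0.00034402574654576783
```

Push the last 2.5 mm, back off, lift, retreat toward the robot and look.

```bash
python3 -m pendant '[[[0.08,0,0],[0,0,0],0],[[0,0,0],[0,0,0],0],[[-0.05,0,0],[0,0,0],0],[[0,0,0],[0,0,0],0],[[0,0,-0.5],[0,0,0],0],[[0,0,-0.5],[0,0,0],0],[[0,0,-0.8],[0,0,0],0],[[0,0,-1],[0,0,0],0],[[-1,0.5,-0.5],[0,0,0],0],[[-1,0.8,0],[0,0,0],0],[[-1,1,0],[0,0,0],0],[[-1,1,0],[0,0,0],0]]'
python3 -m pendant '[[[-0.9,1,0],[0,0,0],0],[[-0.5,1,0],[0,0,0],0],[[0,1,0],[0,0,0],0],[[0,1,0],[0,0,0],0],[[0,1,0],[0,0,0],0],[[0,0,0],[0,0,0],0],[[0,0,0],[0,0,0],0]]'
python3 - <<'E'
from h import *
where()
S=cam("scene");T=cam("top")
a=S["pixels"][155:295,255:435]; cv2.imwrite("pics/s4.png",cv2.resize(a,None,fx=4.25,fy=4.25,interpolation=2))
a=T["pixels"][165:255,262:392]; cv2.imwrite("pics/t4.png",cv2.resize(a,None,fx=6,fy=6,interpolation=2))
E
```

```text
time_s: 9.3
tool_pos: [0.4192, -0.0413, 0.1833]
ee_rot: [0.0, 1.0, -0.009, 0.001]
wrist_force: [0.8, -0.8, -0.4]
grip_width: -0.0001
gripper_force: 0.0
time_s: 10.0
tool_pos: [0.3754, -0.1899, 0.183]
ee_rot: [-0.0, 1.0, -0.01, -0.0]
wrist_force: [-0.1, 0.5, 0.3]
grip_width: -0.0005
gripper_force: 0.0
box xyz mm [-162.5 -188.3  183. ] yaw -0.0042 z [-0.  0. -1.] t 10.0 F [-0.1  0.5  0.3] -0.000501559846504618
```

View pics/s4.png

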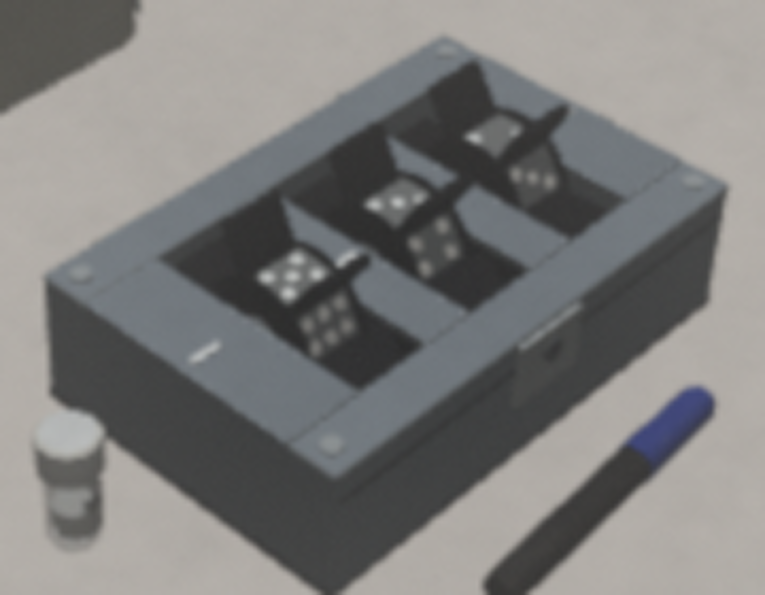

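View pics/t4.png

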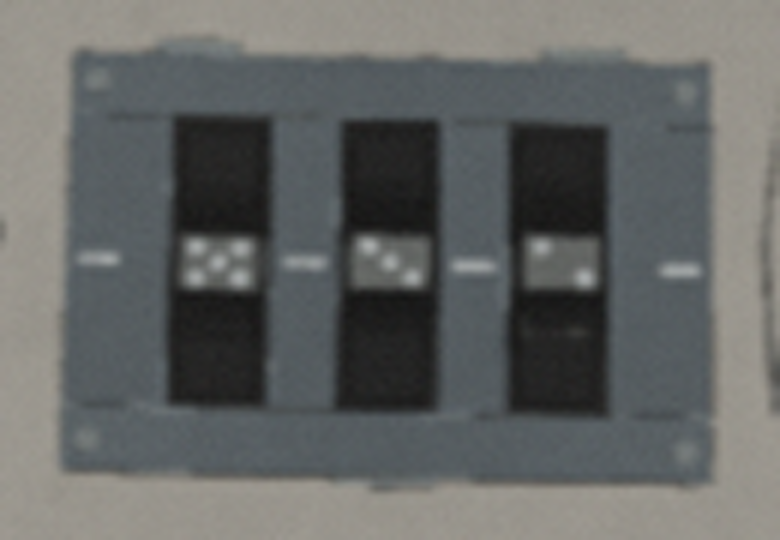

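Both views show 5 – 3 – 2. In the top crop the face centres are at (218,262), (390,262) and (563,261), all within about 0.1 rad of upright. The arm is clear, so I'm handing the job in.

```bash
python3 -c "from cell import workorder; print(workorder.job_done())"
```

```text
the job is handed in; nothing more can be done
None
```

I set the lock to 5 – 3 – 2 and handed the job in at about 10 s of the 35 s; the last images showed the left and right wheels within about 0.1 rad of straight up, the middle wheel still on 3 and the arm clear, but no verdict came back.

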